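# Shut the film clamp and gauge its gap with a feeler

### The arm

A 6-joint arm with a two-finger parallel gripper is mounted at the origin on a cart in front of the work surface, level with it; the furniture and walls round the work are solid. World frame = base frame: x ahead of the robot, y to its left, z up, the work surface at z = 0. Lengths are in m, angles in rad, forces in N, time in s.
With the tool pointing down it reaches from about 0.325 to 0.9 m from the base axis. Payload 3.5 kg.
Tool frame: the origin (TCP) lies between the finger pads; the fingertips stand 25 mm ahead of it and the grasp point (between the pads) lies 6 mm ahead of it; z points along the fingers, y is the direction in which the jaws open and shut (so a half turn about z gives the same grasp; the last joint's range is limited). The gripper opens to 85 mm and grips with 20 to 120 N. Pads are 22 mm wide; open, the fingers measure 114 mm over their backs; the gripper's body (76 mm by 85 mm) begins 54 mm behind the grasp point. The pads swing forward as they close: fully open they stand 13 mm farther back than shut.
Start: joints at [-1.282, 0.276, -0.026, 1.268, 0, 1.467], TCP at [0.239, -0.578, 0.232] pointing down, gripper open.
Joint ranges: [-3.12, 3.12], [-0.85, 1.88], [-1.08, 1.24], [-1.95, 2.15], [-1.57, 1.53], [-3.14, 3.14]. Speed limits (rad/s): [2.57, 2.57, 3.14, 3.14, 3.14, 3.14].

### API

Orientations are given as a rotation vector (axis times angle).
In Python, from cell import * gives the robot as it stands.
- The arm moves only by the tool carry_out, never from a script. Its argument "targets" is a list of rows, each an object with "rotation": the turn, a rotation vector about the world's x, y, z in degrees, a list of three; "travel": the shift along the world's x, y, z in cm, a list of three; "hand": the opening, from 0 (shut) to 1 (fully open). In form: [{"rotation": [wx, wy, wz], "travel": [tx, ty, tz], "hand": hand}, ...]. A call has 1 to 12 rows; each row is the pose to reach, as a shift and turn from the pose commanded when the call began; what a row does not reach only later rows make up. A row lasts 1/10 s, in which the tool goes at most 50 mm and 8.59 degrees, less where a joint would pass 70% of its speed; a pose out of reach is approached as far as the arm can. A call with a gripper value outside its range is refused whole. The fingers move at their own pace and stop on an object; "force" is the grip in N (left out, the last holds). Time passes only in rows, so rows that repeat a pose let the fingers close. It gives the time, the measured TCP pose, the force and the opening at its end, in the units of the state.
- get_obs(): the state, without advancing time (a new reading comes with each control period).
- capture(name): name is "side" or "top"; returns the picture (400x640x3 uint8, red, green, blue); there is no depth.
- calibration(name): a dict with "fx", "fy", "cx", "cy" (pixels), "xyz" and "attitude" of the camera in the world. Camera axes: x right, y down, z forward; pixel columns grow to the right and rows downward; lengths in m; the calibration is good to about 2 mm. A picture is of the moment at which its call begins. calibration takes no time and is no camera call.
- hand_in(): hands the job in, once; it reports no verdict.
The state is a dict: "t": time; "joint_pos": joint angles; "joint_vel": joint speeds; "joint_torque": joint torques, N m; "tool_pos": TCP position; "ee_rot": TCP orientation; "ft_force": force on the tool from outside, world axes, zero at the start; "moment": the same for the moment, N m; "grip_width": finger opening in m.
Only numpy, scipy, OpenCV 4.12 (cv2) and the standard library are available. Lean on these libraries where they do the work, as an engineer would, in place of code of your own. Each camera call takes 0.05 s, during which the arm holds its last target. There are 200 camera calls.

### The job

Swing the open lid of the small film clamp shut and press its free edge down until the spring tab snaps under the rim. Then take the feeler by its upright black grip, slide its flat leaf straight into the mouth between the shut lid and the sprung pad below it until it drags snugly and the line scribed across the leaf is level with the front edge of the lid, and finish while still holding it there, gripped and level, with the grip off the worktop and the other things left where they are.

Things in the scene. Friction and masses are not known exactly. Their poses are not given: they have to be found in the camera images.
- clamp: The film clamp, a plain aluminium fixture fixed to the worktop, 100 mm (its x) by 86 mm (its y), 31.5 mm high with the lid shut. Origin: centre of its underside, on the worktop; z up. Its open mouth is the side facing its -x; the leaf goes in along +x, along the middle (y = 0). The rim for the tab is on its -y side at z = 16 mm. The lid stands open on its hinge on the +y side at the start
- lid_hinge_mid (a point): Middle of the lid's hinge axis, which runs along the clamp's x, at y = +42 mm, z = 27.5 mm in the clamp's frame
- mouth (a point): Middle of the clamp's mouth, at x = -50 mm, y = 0, z = 22.5 mm in the clamp's frame. With the lid shut, its front edge is straight above this point; the lid's underside slopes from z = 28 mm here down to z = 23.5 mm at x = -40 mm and is flat from there on
- clamp_pad: The steel pad under the lid, sprung upwards, can be pushed down 5 mm (2.5 N to start, 2 N more per mm). Origin: the clamp's origin while up. Up, its flat top is at z = 22 mm (1.5 mm under the shut lid) from x = -25 to +45 mm, 60 mm wide; a ramp leads up to it from z = 14.5 mm at x = -46 mm. The 3 mm leaf pushed in at z about 22 mm wedges the pad down and is pinched; drag about 3 to 12 N
- clamp_lid (a joint): Angle of the lid: 0 = shut, 0.55 to 0.95 rad at the start; grows as it opens (the free edge, on the clamp's -y side when shut, swings up towards the hinge side). A stiff hinge: the lid stays where it is left and is light to push, but the last 10 degrees take 4 to 9 N pressed down near the free edge, to snap the tab over the rim
- lid_edge (a point): Point on the lid's upper (outer) face near the middle of its free edge, 80 mm from the hinge axis; a good place to push. The lid is an aluminium plate 100 x 86 x 8 mm whose mid-plane passes through the hinge axis (upper face 4 mm above it when shut), free edge 89 mm from the axis. Axes: x along the hinge, y from free edge to hinge, z outwards (up when shut)
- clamp_tab (a joint): Bend of the spring tab on the lid's free edge: 0 = straight, grows as its foot is forced outwards over the rim (about 0.2 rad) and springs back to about 0 when it has snapped under the rim
- feeler: The feeler, loose, about 100 g, standing on the worktop: an upright black grip 26 mm long (its x), 12 mm thick (its y), from z = 3 to 49 mm, on a steel foot 30 x 24 x 3 mm. Origin: centre of the underside of the foot. Its +x points along the leaf. Pinch the grip across its 12 mm thickness
- leaf: The feeler's flat steel leaf, 85 mm long, 18 mm wide, 3 mm thick, flush with the underside of the foot, reaching straight ahead (+x) from the foot; it can spring up or down by about 0.08 rad at its root. A dark line is scribed across it 60 mm behind the tip. Origin: its root, 15 mm ahead of the feeler's origin, mid-thickness (1.5 mm above the underside)
- leaf_tip (a point): Middle of the leaf's free tip, mid-thickness, 85 mm ahead of the leaf's root. With the line level with the lid's front edge it is at x = +10 mm in the clamp's frame, the middle of the pad
- amber_jar: Bystander: small brown jar with a black cap, 52 mm across, 66 mm high. Origin: centre of its underside
- vial_1: Bystander: small vial with a white cap, 23 mm across, 52 mm high. Origin: centre of its underside
- pe_jar: Bystander: white jar, 60 mm across, 71 mm high. Origin: centre of its underside

How it is judged:
On the way, in this order (a step that is already met when the one before it is completed fails the run):
1. the lid is shut and its tab has snapped under the rim (value of joint clamp_lid below 0.03 rad and value of joint clamp_tab below 0.06 rad), for 0.2 s.
2. the feeler is lifted off the worktop by its grip (height (world z) of feeler above 0.008 m and contact force between the fingers and feeler above 3 N), for 0.1 s.
At the end, for the whole second after the job is handed in: Lid shut (under 0.03 rad), tab under the rim; leaf tip within 10 mm of the pad's middle along the slot and 10 mm across, straight to 0.12 rad, pinched by pad (over 1.5 N) and lid (over 1 N); feeler still gripped (over 3 N), at rest, its foot over 8 mm above the worktop (all of step 1 and all of step 2 and x of leaf_tip in the frame of clamp between 0 and 0.02 m and y of leaf_tip in the frame of clamp between -0.01 and 0.01 m and angle between the x axis of feeler and the x axis of clamp, either way round below 0.12 rad and contact force between leaf and clamp_pad above 1.5 N and contact force between leaf and clamp_lid above 1 N and linear speed of feeler below 0.01 m/s); the arm keeps its last pose, push and grip.
It fails at once if a bystander is shifted by more than 3 cm (distance of any of amber_jar, vial_1, pe_jar from where it was at the start of the episode above 0.03 m).
It also fails if it takes over 48 s, if anything falls off the work surface, if the arm or the gripper's body presses on something with over 40 N, if the wrist force passes 120 N, or if a joint passes its speed limit or range.

## Working session

There is one attempt and no reset: what is moved stays moved. The work goes in short steps, Python scripts to look and compute and a tool call to move; the robot and the scene stay as the last step left them, time stands still between calls to the robot, and variables do not carry over. Pictures are saved under pics/ and viewed, about 8 in all and at most 12, crops included, and the job is handed in when it is done.

Besides the shell and the picture viewer there is one more tool, called after "Request:" as name(argument=value, ...), one argument or row to a line, values as JSON. carry_out: Moves the arm, as the interface text tells. Its arguments: {"type":"object","properties":{"targets":{"type":"array","items":{"type":"object","properties":{"rotation":{"type":"array","items":{"type":"number"}},"travel":{"type":"array","items":{"type":"number"}},"hand":{"type":"number"}}}},"force":{"type":"number"}},"required":["targets"]}

```bash
mkdir -p pics; cat > h.py <<'E'
from cell import *
import numpy as np, cv2
from scipy.spatial.transform import Rotation as R
def cam(n):
    c=calibration(n); a=np.array(c['attitude'],float)
    Rm=a if a.shape==(3,3) else (R.from_rotvec(a).as_matrix() if a.size==3 else R.from_quat(a).as_matrix())
    return c,Rm,np.array(c['xyz'])
def ray(n,u,v):
    c,Rm,o=cam(n); d=Rm@np.array([(u-c['cx'])/c['fx'],(v-c['cy'])/c['fy'],1.]); return o,d/np.linalg.norm(d)
def onz(n,u,v,z):
    o,d=ray(n,u,v); return o+d*(z-o[2])/d[2]
def proj(n,p):
    c,Rm,o=cam(n); q=Rm.T@(np.array(p)-o); return np.array([c['fx']*q[0]/q[2]+c['cx'],c['fy']*q[1]/q[2]+c['cy']])
def tri(a,b):
    (o1,d1),(o2,d2)=ray(*a),ray(*b); A=np.c_[d1,-d2]; s=np.linalg.lstsq(A,o2-o1,rcond=None)[0]
    p,q=o1+d1*s[0],o2+d2*s[1]; return (p+q)/2,np.linalg.norm(p-q)
def snap(n,f):
    im=capture(n); cv2.imwrite(f'pics/{f}.png',im[...,::-1]); return im
E
python3 - <<'E'
from h import *
for n in('side','top'):
    print(calibration(n)); snap(n,n+'0')
a=cv2.imread('pics/side0.png');b=cv2.imread('pics/top0.png')
o=get_obs();print({k:np.round(v,3) for k,v in o.items()})
E
ls; ls -la pics
```

```text
{'fx': 389.59448796994235, 'fy': 389.59448796994235, 'cx': 317.85805455358457, 'cy': 201.8643792040914, 'xyz': array([ 0.41042507, -1.05350647,  0.53666415]), 'attitude': array([-2.2013633 ,  0.10661993, -0.07148389])}
{'fx': 432.6921991716051, 'fy': 432.6921991716051, 'cx': 327.6695429209379, 'cy': 198.88663894549396, 'xyz': array([ 0.33873622, -0.35122239,  0.97813198]), 'attitude': array([-2.12790076,  2.14735116, -0.22904618])}
{'t': np.float64(0.1), 'joint_pos': array([-1.282,  0.277, -0.028,  1.268, -0.   ,  1.467]), 'joint_vel': array([ 0.   , -0.001,  0.004,  0.   ,  0.001, -0.   ]), 'joint_torque': array([-0.0000e+00, -4.4671e+01,  2.9613e+01,  8.0000e-03, -0.0000e+00,
       -0.0000e+00]), 'tool_pos': array([ 0.238, -0.577,  0.231]), 'ee_rot': array([-3.08 , -0.611,  0.   ]), 'ft_force': array([ 0.182,  0.036, -0.166]), 'moment': array([-0.001,  0.024, -0.009]), 'grip_width': np.float64(0.085)}
h.py
pics
total 688
drwxr-xr-x 2 agent agent   4096 Dec  4 15:31 .
drwxr-xr-x 3 agent agent   4096 Dec  4 15:31 ..
-rw-r--r-- 1 agent agent 329822 Dec  4 15:31 side0.png
-rw-r--r-- 1 agent agent 361181 Dec  4 15:31 top0.png
```

View pics/side0.png

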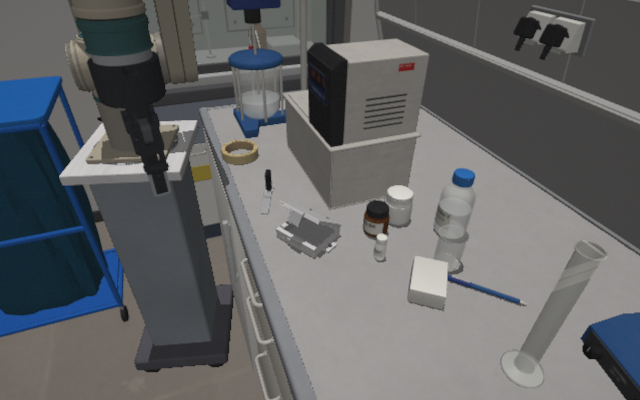

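View pics/top0.png

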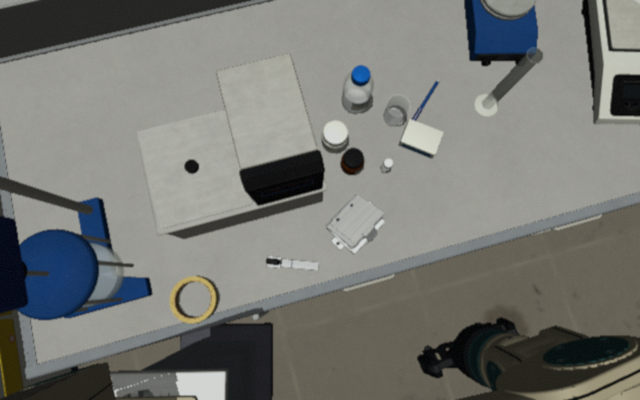

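The side view shows the clamp at about (310,230) and the feeler at (267,190). In the top view the clamp is at (357,222), the feeler at (290,263), and the jars at (335,136), (352,160) and (388,165). I'll zoom in on both.

```bash
python3 - <<'E'
from h import *
a=cv2.imread('pics/side0.png')[155:265,240:400];b=cv2.imread('pics/top0.png')[180:290,250:410]
a=cv2.resize(a,None,fx=5,fy=5,interpolation=cv2.INTER_CUBIC)
b=cv2.resize(b,None,fx=5,fy=5,interpolation=cv2.INTER_CUBIC)
def grid(im,u0,v0):
    for i in range(0,160,20): cv2.putText(im,str(u0+i),(i*5,10),0,.4,(0,0,255),1); cv2.line(im,(i*5,12),(i*5,20),(0,0,255),1)
    for i in range(0,110,20): cv2.putText(im,str(v0+i),(0,i*5+4),0,.4,(0,0,255),1)
grid(a,240,155);grid(b,250,180)
cv2.imwrite('pics/cs.png',a);cv2.imwrite('pics/ct.png',b)
for n,u,v in[('top',357,222),('top',290,263),('side',310,230),('side',267,190)]: print(n,onz(n,u,v,.02))
print(proj('top',[0,0,0]),proj('side',[0,0,0]),proj('top',[.238,-.577,.231]))
E
```

```text
top [ 0.46455667 -0.44522433  0.02      ]
top [ 0.37540482 -0.2961373   0.02      ]
side [ 0.46353566 -0.44796617  0.02      ]
side [ 0.37604011 -0.29582861  0.02      ]
[145.26238228 449.5868747 ] [136.49999287 144.11344679] [450.97870049 339.5218542 ]
```

View pics/cs.png

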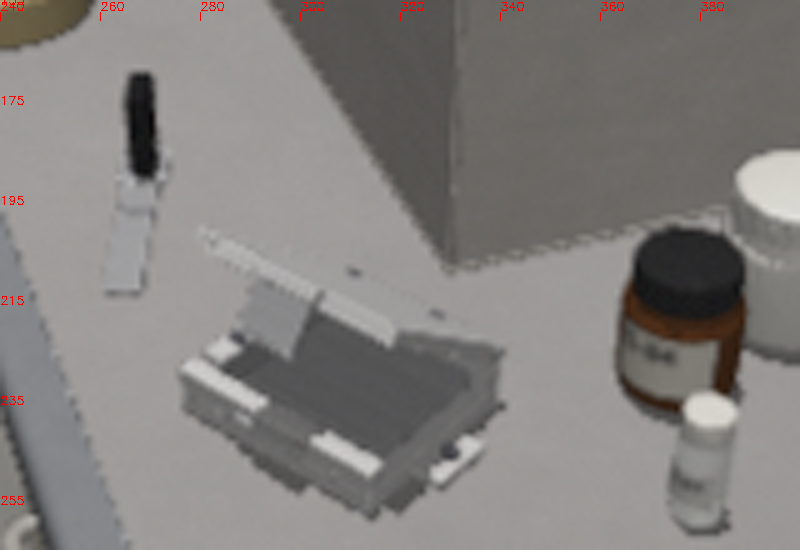

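View pics/ct.png

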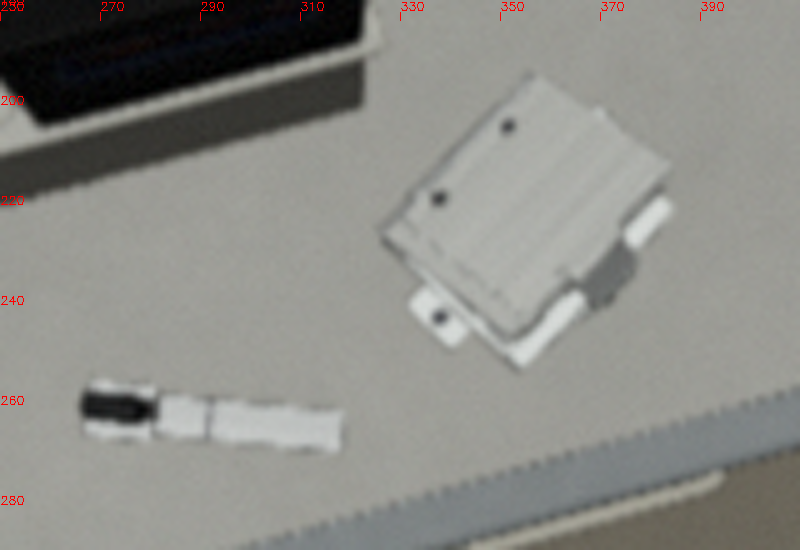

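The crops show the lid hinged at the upper left in the top view, with screws at (351,205) and (337,219.5). The rim edge runs from (353,253) to (383,219), so the mouth faces lower left. The leaf tip is at about (317,266) and the black grip at (266–281,261). Next I'll triangulate these points.

```bash
python3 - <<'E'
from h import *
P={'rim -x':((353,253),(276.5,229)),'rim +x':((384,220),(316.5,249)),'screwA':((337,219.5),(310.5,209)),'screwB':((351.5,205),(327.5,217.5)),
'lidfree -x':((352,247.5),(280.5,201.5)),'lidfree +x':((384,213),(319,222)),'leaf tip':((317.3,266),(264,213)),
'ear-x':((337.5,243),(287,222)),'lid hinge +x':((357,194.5),(340,225)),'grip top':((273.5,261),(268,170.5))}
for k,(a,b) in P.items():
    p,e=tri(('top',*a),('side',*b)); print(k,np.round(p*1e3,1),round(e*1e3,1))
for n,pts in{'top':[(317.3,262),(316.8,270.5),(292,264),(266.5,256.5),(281,258)],'side':[(261,213.5),(267.5,213.5)]}.items():
    for q in pts: print(n,q,np.round(onz(n,*q,.003)*1e3,1))
print('ear+x side',onz('side',330,245,.004))
# grip black mask in top and side
for n,(u0,u1,v0,v1) in{'top':(262,288,250,275),'side':(258,278,165,195)}.items():
    im=cv2.imread(f'pics/{n}0.png')[v0:v1,u0:u1]; m=(im.max(2)<60).astype('uint8'); print(n,cv2.minAreaRect(np.argwhere(m)[:,::-1].astype(np.float32)+[u0,v0]) if 0 else (cv2.minAreaRect((np.argwhere(m)[:,::-1]+[u0,v0]).astype(np.float32))))
for n,(u,v) in {'amber':(352.5,156),'pe':(335,131),'vial':(388,162)}.items(): print(n,np.round(onz('top',u,v,.06),3))
E
```

```text
rim -x [ 395.7 -435.    16.8] 0.5
rim +x [ 469.8 -505.9   20.5] 2.5
screwA [ 468.5 -399.7   36.9] 0.6
screwB [ 500.6 -432.3   37.5] 0.8
lidfree -x [ 405.1 -427.5   80.6] 3.2
lidfree +x [ 475.7 -496.9   79.8] 0.6
leaf tip [ 368.5 -355.9   -0.9] 0.8
ear-x [ 418.6 -401.6    6.7] 1.2
lid hinge +x [ 525.6 -446.    27.2] 0.4
grip top [ 379.6 -263.2   52.9] 1.7
top (317.3, 262) [ 377.6 -355.9    3. ]
top (316.8, 270.5) [ 358.9 -354.7    3. ]
top (292, 264) [ 373.8 -299.6    3. ]
top (266.5, 256.5) [ 391.  -242.8    3. ]
top (281, 258) [ 387.3 -275.1    3. ]
side (261, 213.5) [ 361.8 -362.2    3. ]
side (267.5, 213.5) [ 376.2 -363.5    3. ]
ear+x side [ 0.50120369 -0.4790443   0.004     ]
top ((273.5, 261.0), (4.0, 13.0), 90.0)
side ((267.5, 179.5), (19.0, 5.0), 90.0)
amber [ 0.606 -0.435  0.06 ]
pe [ 0.664 -0.397  0.06 ]
vial [ 0.592 -0.513  0.06 ]
```

Clamp frame: centre about (461.5, -440) mm with its x axis at about -44.4°. Free-edge radius comes out at 89.7 mm against the given 89, rim length 102 mm against 100, and lid angle about 0.6 rad. The feeler is at about (378, -259) mm with its leaf pointing at about -95.6°. Moving now: hand shut, above the lid.

Request:
carry_out(
  targets=[
    {"rotation":[0,0,8],"travel":[4,2.4,0],"hand":0},
    {"rotation":[0,0,16],"travel":[8,4.8,0],"hand":0},
    {"rotation":[0,0,23],"travel":[12,7.2,-2],"hand":0},
    {"rotation":[0,0,23],"travel":[16,9.6,-5],"hand":0},
    {"rotation":[0,0,23],"travel":[20,12,-8],"hand":0},
    {"rotation":[0,0,23],"travel":[21.4,12.9,-9],"hand":0},
    {"rotation":[0,0,23],"travel":[21.4,12.9,-9],"hand":0},
    {"rotation":[0,0,23],"travel":[21.4,12.9,-9],"hand":0},
  ],
  force=40,
)

```text
t: 0.9
tool_pos: [0.4524, -0.4479, 0.1415]
ee_rot: [-2.895, -1.215, 0.002]
ft_force: [-0.3, -0.5, 0.7]
grip_width: 0.0002
```

Request:
carry_out(
  targets=[
    {"rotation":[0,0,0],"travel":[0,0,-2],"hand":0},
    {"rotation":[0,0,0],"travel":[0,0,-3.5],"hand":0},
    {"rotation":[0,0,0],"travel":[-0.1,-0.1,-4.1],"hand":0},
    {"rotation":[0,0,0],"travel":[-0.3,-0.3,-4.8],"hand":0},
    {"rotation":[0,0,0],"travel":[-0.49,-0.5,-5.5],"hand":0},
    {"rotation":[0,0,0],"travel":[-0.7,-0.72,-6.2],"hand":0},
    {"rotation":[0,0,0],"travel":[-0.88,-0.9,-7.0],"hand":0},
    {"rotation":[0,0,0],"travel":[-0.95,-0.97,-7.3],"hand":0},
  ],
)

```text
t: 1.7
tool_pos: [0.4426, -0.4583, 0.0685]
ee_rot: [-2.897, -1.213, 0.001]
ft_force: [-0.1, -0.5, 0.4]
grip_width: -0.0002
```

```bash
python3 - <<'E'
from h import *
snap('side','s1');snap('top','t1')
a=cv2.imread('pics/side0.png'); 
a=cv2.resize(cv2.imread('pics/s1.png')[165:265,240:360],None,fx=5,fy=5,interpolation=cv2.INTER_CUBIC)
cv2.imwrite('pics/c1.png',a)
E
```

```text
(no output)
```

View pics/c1.png

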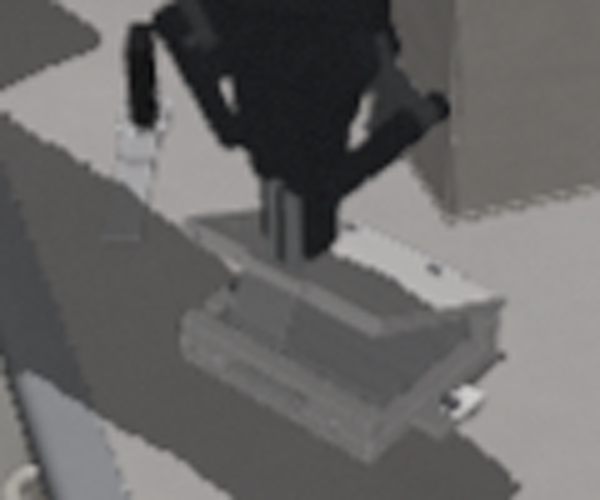

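The lid is following the fingers, which sit near its free edge around (290,245) in the crop. Now pressing it shut.

Request:
carry_out(
  targets=[
    {"rotation":[0,0,0],"travel":[-0.1,-0.1,-0.4],"hand":0},
    {"rotation":[0,0,0],"travel":[-0.15,-0.15,-0.7],"hand":0},
    {"rotation":[0,0,0],"travel":[-0.15,-0.15,-0.9],"hand":0},
    {"rotation":[0,0,0],"travel":[-0.15,-0.15,-1.05],"hand":0},
    {"rotation":[0,0,0],"travel":[-0.15,-0.15,-1.2],"hand":0},
    {"rotation":[0,0,0],"travel":[-0.15,-0.15,-1.2],"hand":0},
  ],
)

```text
t: 2.4
tool_pos: [0.4416, -0.4597, 0.0572]
ee_rot: [-2.897, -1.214, -0.0]
ft_force: [0.8, 0.2, -0.2]
grip_width: -0.0
```

Request:
carry_out(
  targets=[
    {"rotation":[0,0,0],"travel":[0,0,-0.1],"hand":0},
    {"rotation":[0,0,0],"travel":[0,0,-0.2],"hand":0},
    {"rotation":[0,0,0],"travel":[0,0,-0.2],"hand":0},
  ],
)

```text
t: 2.7
tool_pos: [0.4417, -0.4598, 0.0553]
ee_rot: [-2.898, -1.214, -0.0]
ft_force: [0.2, -0.5, 0.9]
grip_width: 0.0002
```

Request:
carry_out(
  targets=[
    {"rotation":[0,0,0],"travel":[0,0,-0.1],"hand":0},
    {"rotation":[0,0,0],"travel":[0,0,-0.2],"hand":0},
    {"rotation":[0,0,0],"travel":[0,0,-0.2],"hand":0},
  ],
)

```text
t: 3.0
tool_pos: [0.4416, -0.4597, 0.0532]
ee_rot: [-2.897, -1.213, 0.0]
ft_force: [0.2, 0.3, -0.5]
grip_width: -0.0002
```

```bash
python3 - <<'E'
from h import *
snap('side','s2');snap('top','t2');print(get_obs()['ft_force'],get_obs()['joint_torque'])
a=cv2.resize(cv2.imread('pics/s2.png')[180:265,270:350],None,fx=6,fy=6,interpolation=cv2.INTER_CUBIC)
cv2.imwrite('pics/c2.png',cv2.convertScaleAbs(a,alpha=1.5))
E
```

```text
[-1.22303187 -0.26160739 -0.30243927] [-3.77282864e-03 -4.84241867e+01  2.51685691e+01 -3.10570838e-03
  1.04824328e-04 -4.27039004e-05]
```

View pics/c2.png

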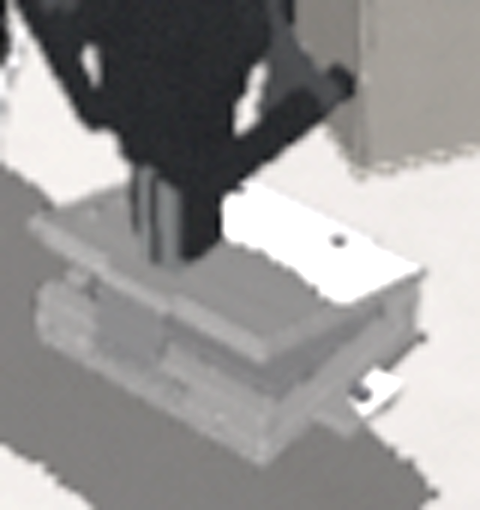

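```bash
python3 - <<'E'
from h import *
for z in(.028,.035,.04,.045): print(z,proj('side',[.4416,-.4597,z]),proj('top',[.4416,-.4597,z]))
p,e=tri(('side',270+35/6,180+222/6),('top',352,250)); 
print(onz('side',270+35/6,180+222/6,.04),onz('side',270+265/6,180+352/6,.04))
t=cv2.resize(cv2.imread('pics/t2.png')[180:270,310:400],None,fx=6,fy=6,interpolation=cv2.INTER_CUBIC)
cv2.imwrite('pics/c3.png',cv2.convertScaleAbs(t,alpha=1.5))
E
```

```text
0.028 [299.58650728 231.36692534] [364.13147033 231.7916231 ]
0.035 [299.53332148 228.68697524] [364.48546972 231.44394782]
0.04 [299.4949828  226.75514898] [364.74148512 231.19250608]
0.045 [299.45634966 224.80848466] [365.00017958 230.93843314]
[ 0.39547642 -0.42447303  0.04      ] [ 0.4671942  -0.49751314  0.04      ]
```

The tip projects about 15 mm higher than I assumed, and the lid is still about 10–14° open with no force. I'll keep pressing until force shows.

Request:
carry_out(
  targets=[
    {"rotation":[0,0,0],"travel":[-0.1,-0.1,-0.3],"hand":0},
    {"rotation":[0,0,0],"travel":[-0.2,-0.2,-0.6],"hand":0},
    {"rotation":[0,0,0],"travel":[-0.2,-0.2,-0.6],"hand":0},
  ],
)

```text
t: 3.4
tool_pos: [0.4391, -0.4616, 0.0467]
ee_rot: [-2.897, -1.213, 0.001]
ft_force: [0.4, -0.7, 0.2]
grip_width: -0.0001
```

Request:
carry_out(
  targets=[
    {"rotation":[0,0,0],"travel":[-0.1,-0.1,-0.2],"hand":0},
    {"rotation":[0,0,0],"travel":[-0.1,-0.1,-0.4],"hand":0},
    {"rotation":[0,0,0],"travel":[-0.1,-0.1,-0.4],"hand":0},
  ],
)

```text
t: 3.7
tool_pos: [0.4384, -0.4627, 0.043]
ee_rot: [-2.897, -1.213, 0.0]
ft_force: [0.5, 0.2, -0.3]
grip_width: 0.0001
```

```bash
python3 - <<'E'
from h import *
snap('side','s3');print(get_obs()['ft_force'],get_obs()['tool_pos'])
a=cv2.resize(cv2.imread('pics/s3.png')[180:265,270:350],None,fx=6,fy=6,interpolation=cv2.INTER_CUBIC)
cv2.imwrite('pics/c4.png',cv2.convertScaleAbs(a,alpha=1.5))
E
```

```text
[-0.40754748  0.85988946  0.1023362 ] [ 0.43847918 -0.46272794  0.04314807]
```

View pics/c4.png

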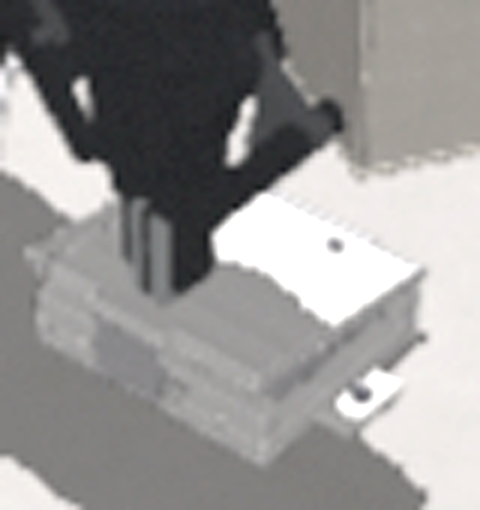

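The lid is nearly down and the tab has reached the rim. Pressing further.

Request:
carry_out(
  targets=[
    {"rotation":[0,0,0],"travel":[0,0,-0.2],"hand":0},
    {"rotation":[0,0,0],"travel":[0,0,-0.4],"hand":0},
    {"rotation":[0,0,0],"travel":[0,0,-0.4],"hand":0},
  ],
)

```text
t: 4.05
tool_pos: [0.4387, -0.4631, 0.0394]
ee_rot: [2.897, 1.213, -0.0]
ft_force: [0.3, 0.4, 0.0]
grip_width: -0.0
```

Request:
carry_out(
  targets=[
    {"rotation":[0,0,0],"travel":[0,0,-0.2],"hand":0},
    {"rotation":[0,0,0],"travel":[0,0,-0.4],"hand":0},
    {"rotation":[0,0,0],"travel":[0,0,-0.4],"hand":0},
  ],
)

```text
t: 4.35
tool_pos: [0.4385, -0.4624, 0.0348]
ee_rot: [-2.897, -1.213, -0.0]
ft_force: [0.7, 0.6, 0.2]
grip_width: -0.0001
```

Request:
carry_out(
  targets=[
    {"rotation":[0,0,0],"travel":[0,0,-0.15],"hand":0},
    {"rotation":[0,0,0],"travel":[0,0,-0.3],"hand":0},
    {"rotation":[0,0,0],"travel":[0,0,-0.3],"hand":0},
  ],
)

```text
t: 4.65
tool_pos: [0.4387, -0.4626, 0.0326]
ee_rot: [-2.897, -1.214, -0.0]
ft_force: [-0.4, 1.7, 3.1]
grip_width: -0.0003
```

```bash
python3 - <<'E'
from h import *
snap('side','s4');print(get_obs()['ft_force'],get_obs()['tool_pos'])
a=cv2.resize(cv2.imread('pics/s4.png')[180:265,270:350],None,fx=6,fy=6,interpolation=cv2.INTER_CUBIC)
b=cv2.imread('pics/c4.png')
cv2.imwrite('pics/c5.png',cv2.convertScaleAbs(a,alpha=1.5))
E
```

```text
[-0.42900502  1.63516048  3.61746572] [ 0.43867539 -0.46262194  0.03261331]
```

View pics/c5.png

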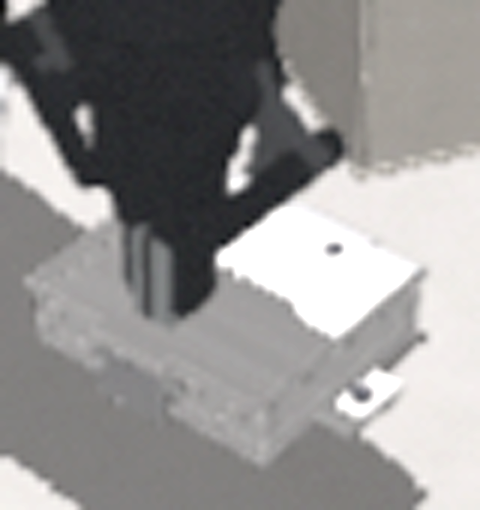

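Force is now 3 N, so the tab is loading on the rim. Continuing to press.

Request:
carry_out(
  targets=[
    {"rotation":[0,0,0],"travel":[0,0,-0.15],"hand":0},
    {"rotation":[0,0,0],"travel":[0,0,-0.3],"hand":0},
    {"rotation":[0,0,0],"travel":[0,0,-0.3],"hand":0},
  ],
)

```text
t: 5.0
tool_pos: [0.4388, -0.4627, 0.0324]
ee_rot: [2.897, 1.214, 0.0]
ft_force: [-4.7, 5.6, 18.1]
grip_width: -0.0001
```

Request:
carry_out(
  targets=[
    {"rotation":[0,0,0],"travel":[0,0,-0.15],"hand":0},
    {"rotation":[0,0,0],"travel":[0,0,-0.3],"hand":0},
    {"rotation":[0,0,0],"travel":[0,0,-0.3],"hand":0},
  ],
)

```text
t: 5.3
tool_pos: [0.4389, -0.4629, 0.0322]
ee_rot: [2.897, 1.214, 0.0]
ft_force: [-8.4, 9.7, 31.9]
grip_width: 0.0
```

A hard stop at 32 N with the tip at z of about 32 mm matches a shut lid (31.5 mm). The real fingertip therefore sits about level with the reported TCP, not 25 mm ahead, and I'll check that before grasping. Backing off and hovering beside the feeler.

Request:
carry_out(
  targets=[
    {"rotation":[0,0,0],"travel":[0,0,1],"hand":0},
    {"rotation":[0,0,0],"travel":[0,0,5],"hand":0},
    {"rotation":[0,0,8],"travel":[0,2,9],"hand":0.5},
    {"rotation":[0,0,16],"travel":[-1,6,12.4],"hand":0.5},
    {"rotation":[0,0,24],"travel":[-3,10,12.4],"hand":0.5},
    {"rotation":[0,0,32],"travel":[-5,14,12.4],"hand":0.5},
    {"rotation":[0,0,39],"travel":[-6.1,18,12.4],"hand":0.5},
    {"rotation":[0,0,39],"travel":[-6.1,20.4,12.4],"hand":0.5},
    {"rotation":[0,0,39],"travel":[-6.1,20.4,12.4],"hand":0.5},
    {"rotation":[0,0,39],"travel":[-6.1,20.4,12.4],"hand":0.5},
  ],
)

```text
t: 6.3
tool_pos: [0.378, -0.2589, 0.1504]
ee_rot: [2.325, 2.111, -0.0]
ft_force: [-0.1, 0.3, -0.8]
grip_width: 0.0423
```

```bash
python3 - <<'E'
from h import *
a=snap('side','s5')[...,::-1];b=snap('top','t5')[...,::-1];o=get_obs();print(o['ft_force'],o['tool_pos'],o['grip_width'])
def g(im,u0,v0,w,h,k):
    c=cv2.resize(im[v0:v0+h,u0:u0+w],None,fx=k,fy=k,interpolation=cv2.INTER_CUBIC)
    for i in range(0,w,10):
        cv2.line(c,(i*k,0),(i*k,6 if i%20 else 12),(0,0,255),1)
    for i in range(0,h,10): cv2.line(c,(0,i*k),(6 if i%20 else 12,i*k),(0,0,255),1)
    return c
A=g(a,230,130,120,140,4); B=g(b,330,180,62,140,4); 
cv2.imwrite('pics/c6.png',np.hstack([A,B])); print(A.shape,B.shape)
p=o['tool_pos']
for dz in(0,-.025): print(proj('side',p+[0,0,dz]))
E
```

```text
[0.65928825 0.27456817 0.7745871 ] [ 0.3783191  -0.25998816  0.15058696] 0.04243107382958898
(560, 480, 3) (560, 248, 3)
[264.25174367 132.09359876]
[265.01566627 142.237271  ]
```

View pics/c6.png

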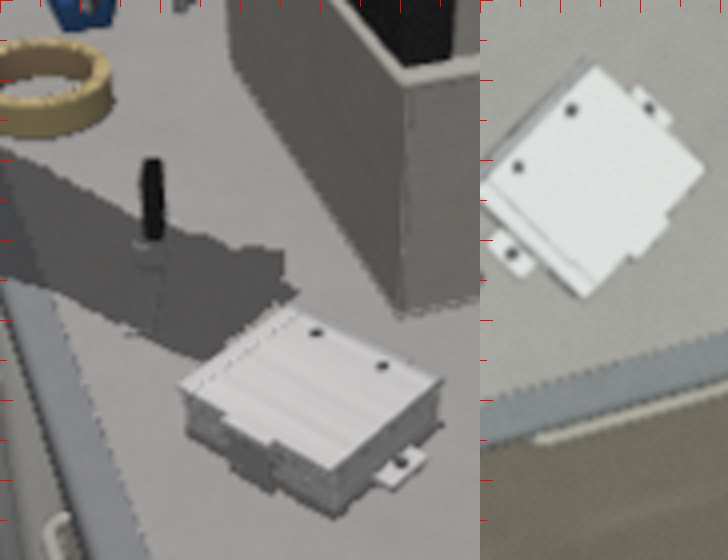

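The lid is shut flat and the tab is down, seen at (250,450) in the left crop. The fingers lie above row 130, so their tips are at or above the reported TCP. I'll measure the tip height and refine the clamp pose.

```bash
python3 - <<'E'
from h import *
s=[(275,226.25),(302,205.75),(340.25,225.25),(313,247.5)]
print('side',[np.round(onz('side',*q,.0315)*1e3,1) for q in s], np.round(np.mean([onz('side',*q,.0315) for q in s],0)*1e3,1))
t=[(359,196.5),(386,222.5),(356.25,254.25)]
print('top',[np.round(onz('top',*q,.0315)*1e3,1) for q in t])
print('screws top',np.round([onz('top',*q,.0315)*1e3 for q in[(352.75,207.5),(339.5,221.75)]],1),'side',np.round([onz('side',*q,.0315)*1e3 for q in[(309,213),(325.5,221.5)]],1))
print('ears top',np.round([onz('top',*q,.006)*1e3 for q in[(372.5,207),(338,243.5)]],1))
im=cv2.imread('pics/s5.png').max(2)
# feeler grip in the side view and gripper lowest dark pixels
m=(im<70).astype('uint8'); n,l,st,c=cv2.connectedComponentsWithStats(m)
for i in range(1,n):
    if st[i,4]>40 and 200<c[i,0]<330 and c[i,1]<200: print(st[i],c[i])
g=cv2.imread('pics/s5.png')[60:150,210:320]; cv2.imwrite('pics/c7.png',cv2.resize(g,None,fx=6,fy=6,interpolation=cv2.INTER_CUBIC))
E
```

```text
side [array([ 393.1, -443.6,   31.5]), array([ 452.1, -379.4,   31.5]), array([ 524.8, -452.1,   31.5]), array([ 463.6, -512.7,   31.5])] [ 458.4 -447.    31.5]
top [array([ 520.4, -450. ,   31.5]), array([ 461.4, -508.4,   31.5]), array([ 392.3, -440.7,   31.5])]
screws top [[ 495.6 -435.4   31.5]
 [ 463.9 -405.4   31.5]] side [[ 465.  -406.2   31.5]
 [ 496.4 -437.5   31.5]]
ears top [[ 500.6 -482.9    6. ]
 [ 418.1 -402.7    6. ]]
[  91    0  210  148 6939] [215.6692607   82.73944372]
[226   0  10  11  60] [230.95   3.95]
[236   0  26   9 106] [248.55660377   2.71698113]
[263   0  14   4  43] [269.58139535   1.23255814]
[ 307   42   41  105 3342] [326.7010772   92.03022142]
[216 163  14  37  46] [222.63043478 181.52173913]
[265 170   7  21 107] [267.80373832 180.28037383]
```

View pics/c7.png

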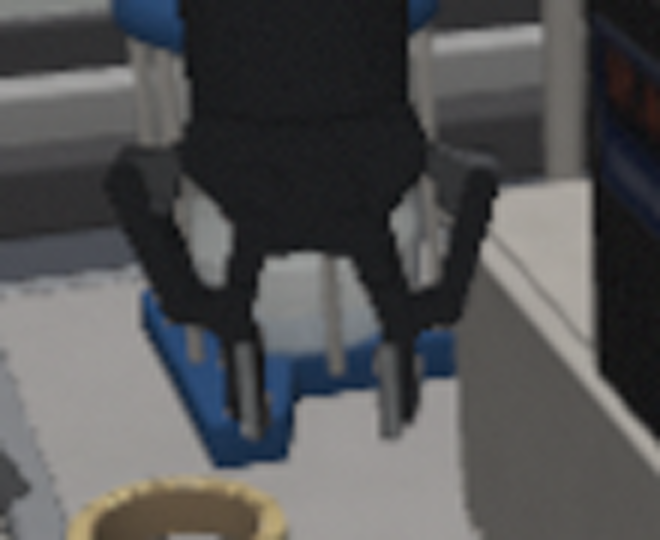

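The fingertips are at (252,133) and (275,133), within about 2 mm of the reported TCP's projection at (264,132). I'll treat the TCP as the fingertip. Next, a refined feeler pose.

```bash
python3 - <<'E'
from h import *
r=lambda a:np.round(np.array(a)*1e3,1)
print('grip outer(top z49)',r(onz('top',266.4,261,.049)),'inner (z3..)',r(onz('top',281.4,261.3,.004)))
print('side grip mid',r(onz('side',267.8,180.3,.026)),'base',r(onz('side',268.8,190.5,.003)),'top',r(onz('side',267.5,170,.049)))
print('foot back mid top',r(onz('top',266,261.7,.003)),'scribe',r(onz('top',291.8,264.3,.003)),'tip',r(onz('top',317.6,266.2,.003)))
print('side tip',r(onz('side',264.2,213.6,.003)),'side scribe/foot',r(onz('side',267.5,197,.003)))
E
```

```text
grip outer(top z49) [ 379.  -247.9   49. ] inner (z3..) [ 380.  -276.1    4. ]
side grip mid [ 378.3 -263.7   26. ] base [ 379.2 -273.4    3. ] top [ 379.  -254.2   49. ]
foot back mid top [ 379.5 -241.9    3. ] scribe [ 373.1 -299.2    3. ] tip [ 368.3 -356.5    3. ]
side tip [ 368.9 -363.2    3. ] side scribe/foot [ 376.1 -300.2    3. ]
```

Request:
carry_out(
  targets=[
    {"rotation":[0,0,0],"travel":[0.1,-0.1,-4],"hand":0.5},
    {"rotation":[0,0,0],"travel":[0.1,-0.1,-8],"hand":0.5},
    {"rotation":[0,0,0],"travel":[0.1,-0.1,-11],"hand":0.5},
    {"rotation":[0,0,0],"travel":[0.1,-0.1,-13],"hand":0.5},
    {"rotation":[0,0,0],"travel":[0.1,-0.1,-13.4],"hand":0.5},
    {"rotation":[0,0,0],"travel":[0.1,-0.1,-13.4],"hand":0.5},
  ],
)

```text
t: 7.0
tool_pos: [0.3786, -0.2605, 0.0159]
ee_rot: [-2.326, -2.109, 0.0]
ft_force: [-0.5, -0.0, 0.5]
grip_width: 0.0428
```

```bash
python3 - <<'E'
from h import *
a=snap('side','s6')[...,::-1];b=snap('top','t6')[...,::-1];o=get_obs();print(o['ft_force'],o['tool_pos'],o['grip_width'])
A=cv2.resize(a[140:225,235:305],None,fx=6,fy=6,interpolation=cv2.INTER_CUBIC);B=cv2.resize(b[225:310,250:325],None,fx=5,fy=6,interpolation=cv2.INTER_CUBIC)
cv2.imwrite('pics/c8.png',np.hstack([A,B]))
E
```

```text
[0.51865367 0.16225509 1.10030081] [ 0.37973173 -0.26122756  0.01739315] 0.042795243563394196
```

View pics/c8.png

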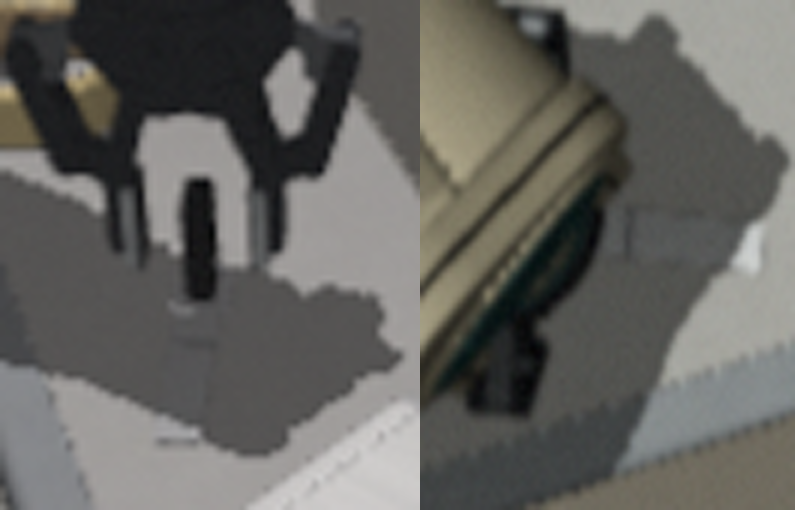

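The fingers straddle the grip centrally: tips at rows about 183 either side, grip at column 268, rows 170–190. Lowering 4 mm more, then closing.

Request:
carry_out(
  targets=[
    {"rotation":[0,0,0],"travel":[0,0,-0.4],"hand":0.5},
    {"rotation":[0,0,0],"travel":[0,0,-0.4],"hand":0},
    {"rotation":[0,0,0],"travel":[0,0,-0.4],"hand":0},
    {"rotation":[0,0,0],"travel":[0,0,-0.4],"hand":0},
    {"rotation":[0,0,0],"travel":[0,0,-0.4],"hand":0},
    {"rotation":[0,0,0],"travel":[0,0,-0.4],"hand":0},
  ],
  force=50,
)

```text
t: 7.7
tool_pos: [0.379, -0.2602, 0.013]
ee_rot: [2.326, 2.111, 0.0]
ft_force: [-0.7, 0.7, 5.9]
grip_width: 0.0114
```

Request:
carry_out(
  targets=[
    {"rotation":[0,0,0],"travel":[0,0,1],"hand":0},
    {"rotation":[0,0,0],"travel":[0,0,2.5],"hand":0},
    {"rotation":[0,0,7],"travel":[-0.6,-1.1,4],"hand":0},
    {"rotation":[0,0,14],"travel":[-1.2,-2.2,4],"hand":0},
    {"rotation":[0,0,21],"travel":[-1.8,-3.3,4],"hand":0},
    {"rotation":[0,0,28],"travel":[-2.4,-4.4,4],"hand":0},
    {"rotation":[0,0,35],"travel":[-3,-5.5,4],"hand":0},
    {"rotation":[0,0,42],"travel":[-3.6,-6.6,4],"hand":0},
    {"rotation":[0,0,48],"travel":[-3.6,-6.6,4],"hand":0},
    {"rotation":[0,0,51.5],"travel":[-3.6,-6.6,4],"hand":0},
    {"rotation":[0,0,51.5],"travel":[-3.6,-6.6,2.6],"hand":0},
    {"rotation":[0,0,51.5],"travel":[-3.6,-6.6,2.05],"hand":0},
  ],
)

```text
t: 8.9
tool_pos: [0.342, -0.3251, 0.0323]
ee_rot: [-1.178, -2.911, -0.001]
ft_force: [-0.7, 0.5, -0.3]
grip_width: 0.0114
```

```bash
python3 - <<'E'
from h import *
a=snap('side','s7')[...,::-1];b=snap('top','t7')[...,::-1];o=get_obs();print(o['ft_force'],o['tool_pos'],o['grip_width'])
A=cv2.resize(a[160:260,240:330],None,fx=5,fy=5,interpolation=cv2.INTER_CUBIC);B=cv2.resize(b[190:290,305:375],None,fx=5,fy=5,interpolation=cv2.INTER_CUBIC)
cv2.imwrite('pics/c9.png',np.hstack([A,B]))
# expected tip
d=np.array([.713,-.701,0]); c=np.array([.4603,-.442,.022])
for x in(-.065,-.05): print(x,proj('side',c+d*x),proj('top',c+d*x))
E
```

```text
[ 0.29511296 -0.71146505 -1.00636533] [ 0.34176428 -0.32468105  0.03207154] 0.011282000053753407
-0.065 [284.74696973 214.99298997] [335.57992598 244.82628436]
-0.05 [289.99034765 217.78387353] [340.25703562 239.93321937]
```

View pics/c9.png

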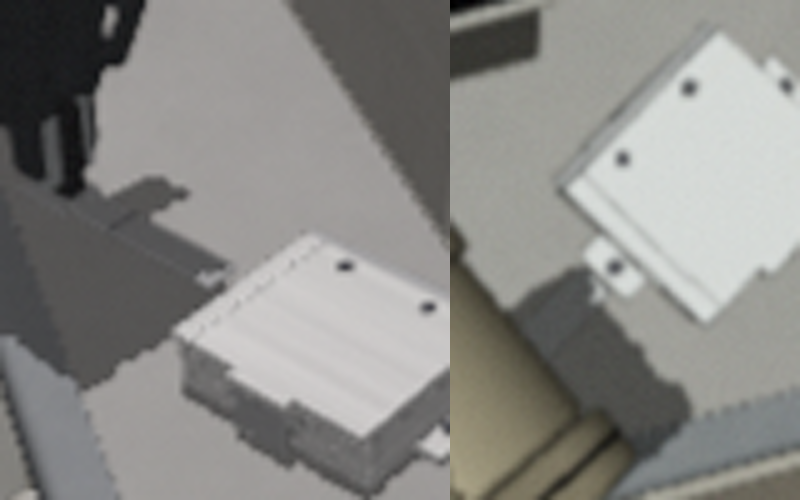

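The leaf tip shows in the side view at about (283,214.5), against an expected (284.7,215). In the top view it is about 2 mm off the slot axis and about 20 mm before the mouth. Inserting in two stages.

Request:
carry_out(
  targets=[
    {"rotation":[0,0,0],"travel":[0.7,-0.65,0],"hand":0},
    {"rotation":[0,0,0],"travel":[1.4,-1.3,0],"hand":0},
    {"rotation":[0,0,0],"travel":[2.1,-2.0,0],"hand":0},
    {"rotation":[0,0,0],"travel":[2.6,-2.5,0],"hand":0},
    {"rotation":[0,0,0],"travel":[2.9,-2.8,0],"hand":0},
    {"rotation":[0,0,0],"travel":[2.9,-2.8,0],"hand":0},
  ],
)

```text
t: 9.6
tool_pos: [0.3709, -0.353, 0.0322]
ee_rot: [-1.177, -2.91, -0.002]
ft_force: [-2.3, 2.6, -0.5]
grip_width: 0.0117
```

A drag of about 3.5 N along -x has appeared and side forces are small. Continuing.

Request:
carry_out(
  targets=[
    {"rotation":[0,0,0],"travel":[0.5,-0.5,0],"hand":0},
    {"rotation":[0,0,0],"travel":[1.0,-1.0,0],"hand":0},
    {"rotation":[0,0,0],"travel":[1.5,-1.48,0],"hand":0},
    {"rotation":[0,0,0],"travel":[2.0,-1.97,0],"hand":0},
    {"rotation":[0,0,0],"travel":[2.4,-2.37,0],"hand":0},
    {"rotation":[0,0,0],"travel":[2.4,-2.37,0],"hand":0},
    {"rotation":[0,0,0],"travel":[2.4,-2.37,0],"hand":0},
  ],
)

```text
t: 10.3
tool_pos: [0.3951, -0.3768, 0.0328]
ee_rot: [-1.178, -2.911, -0.001]
ft_force: [-3.2, 3.4, 1.7]
grip_width: 0.0115
```

```bash
python3 - <<'E'
from h import *
a=snap('side','s8')[...,::-1];b=snap('top','t8')[...,::-1];o=get_obs();print(o['ft_force'],o['tool_pos'],o['grip_width'])
A=cv2.resize(a[175:250,255:330],None,fx=7,fy=7,interpolation=cv2.INTER_CUBIC);B=cv2.resize(b[200:275,310:345],None,fx=7,fy=7,interpolation=cv2.INTER_CUBIC)
cv2.imwrite('pics/c10.png',cv2.convertScaleAbs(np.hstack([A,B]),alpha=1.6))
d=np.array([.713,-.701,0]); c=np.array([.4603,-.442,0])
print('grip origin in clamp x,y:',(o['tool_pos']-c)@d,(o['tool_pos']-c)@[.701,.713,0])
E
```

```text
[-1.96194605  3.81399635  0.98904267] [ 0.39517515 -0.37685331  0.03281257] 0.011080724463694807
grip origin in clamp x,y: -0.0921018519030395 0.0007970696830698937
```

The picture limit is reached, so I'll check the scribe line numerically, with an intensity profile along the leaf in the side view.

```bash
python3 - <<'E'
from h import *
g=cv2.imread('pics/s8.png').mean(2).astype(np.float32)
d=np.array([.713,-.701,0]); c=np.array([.4603,-.442,.0235]); n=np.array([.701,.713,0])
xs=np.arange(-.080,-.036,.002)
print('x  ',[int(round(x*1e3)) for x in xs])
for y in(-.006,-.003,0,.003,.006):
    P=np.array([proj('side',c+d*x+n*y) for x in xs],np.float32)
    print(int(y*1e3),cv2.remap(g,P[:,:1],P[:,1:],cv2.INTER_LINEAR).ravel().astype(int))
g0=cv2.imread('pics/s7.png').mean(2).astype(np.float32)
xs=np.arange(-.145,-.055,.003);print([int(round(x*1e3)) for x in xs])
for y in(-.004,0,.004):
    P=np.array([proj('side',c+d*x+n*y) for x in xs],np.float32)
    print(int(y*1e3),cv2.remap(g0,P[:,:1],P[:,1:],cv2.INTER_LINEAR).ravel().astype(int))
E
```

```text
x   [-80, -78, -76, -74, -72, -70, -68, -66, -64, -62, -60, -58, -56, -54, -52, -50, -48, -46, -44, -42, -40, -38]
-6 [ 82  84  86  87  88  86  86  86  85  87  89  93  99 105 107 109 109 109
 108 108 108 107]
-3 [ 72  81  84  85  85  85  85  85  85  85  82  87  99 104 106 106 109 108
 108 107 107 107]
0 [ 67  80  85  85  85  84  84  85  85  86  85  92 102 104 105 107 106 106
 108 106 106 106]
3 [ 74  84  85  85  84  85  85  85  86  85  85  90  98 104 106 104 108 111
 109 107 107 106]
6 [ 78  83  82  88  86  85  85  84  84  84  83  88 102 107 107 109 110 110
 108 107 107 108]
[-145, -142, -139, -136, -133, -130, -127, -124, -121, -118, -115, -112, -109, -106, -103, -100, -97, -94, -91, -88, -85, -82, -79, -76, -73, -70, -67, -64, -61, -58]
-4 [ 84  84  84  84  84  81  74  78  83  85  84  84  85  85  85  85  85  84
  86  86  85  85  86  93 110 128 150 119 132 156]
0 [ 85  84  84  84  84  84  76  77  83  83  85  85  85  84  84  84  84  85
  85  85  85  85  85  85  86 111 135 137 149 169]
4 [ 87  84  84  85  84  84  74  77  83  85  86  89  90  89  90  89  91  91
  90  91  89  90  89  93  91  99 131 140 155 170]
```

The scribe was at -126.5 before insertion, 40.2 mm ahead of the TCP against 40 nominal. The grip's front edge still appears at -79, so there was no slip: the tip is at about +8 mm, y about +1 mm. A final nudge of 2 mm in and 0.5 mm up, to balance the slight upward reaction.

Request:
carry_out(
  targets=[
    {"rotation":[0,0,0],"travel":[0.08,-0.08,0.03],"hand":0},
    {"rotation":[0,0,0],"travel":[0.14,-0.14,0.05],"hand":0},
    {"rotation":[0,0,0],"travel":[0.14,-0.14,0.05],"hand":0},
    {"rotation":[0,0,0],"travel":[0.14,-0.14,0.05],"hand":0},
    {"rotation":[0,0,0],"travel":[0.14,-0.14,0.05],"hand":0},
  ],
)

```text
t: 10.9
tool_pos: [0.3965, -0.3784, 0.0332]
ee_rot: [-1.178, -2.911, -0.001]
ft_force: [-3.5, 3.8, 1.7]
grip_width: 0.0116
```

```bash
python3 - <<'E'
from h import *
a=snap('side','s9')[...,::-1];b=snap('top','t9')[...,::-1]
F=[]
for i in range(6): capture('side');F.append(get_obs()['ft_force'])
o=get_obs();print(np.mean(F,0),o['tool_pos'],o['grip_width'],o['ee_rot'])
d=np.array([.713,-.701,0]); c=np.array([.4603,-.442,0]); n=np.array([.701,.713,0])
print('tip x,y',(o['tool_pos']-c)@d+.1,(o['tool_pos']-c)@n)
# apparent lid front edge (side and top), lid plane z=31.5
for nm,im in(('side',a),('top',b)):
    g=im.mean(2).astype(np.float32); xs=np.arange(-.060,-.040,.0005)
    for y in(-.03,-.02,.01,.02,.03):
        P=np.array([proj(nm,c+[0,0,.0315]+d*x+n*y) for x in xs],np.float32)
        v=cv2.remap(g,P[:,:1],P[:,1:],cv2.INTER_LINEAR).ravel(); print(nm,y,'edge at',round(xs[np.argmax(np.abs(np.gradient(v)))]*1e3,1),int(v[0]),int(v[-1]))
# lid still flat, bystanders unmoved
i0=cv2.imread('pics/top0.png').astype(int)[120:180,320:400];print('bystander diff',np.abs(i0-b.astype(int)[120:180,320:400]).mean())
dd=np.abs(cv2.imread('pics/s5.png').astype(int)-a.astype(int))[213:262,298:345];print('lid diff vs shut',dd.mean())
E
```

```text
[-3.1262737   3.71228533  1.35559592] [ 0.39656138 -0.37837089  0.03323832] 0.011652133308191408 [-1.17774699e+00 -2.91135542e+00 -8.48637870e-04]
tip x,y 0.009950358910958218 0.0006867769206902601
side -0.03 edge at -50.5 85 104
side -0.02 edge at -51.5 84 103
side 0.01 edge at -60.0 90 109
side 0.02 edge at -60.0 107 117
side 0.03 edge at -51.0 158 186
top -0.03 edge at -42.5 128 108
top -0.02 edge at -40.5 138 124
top 0.01 edge at -58.5 131 118
top 0.02 edge at -44.0 124 123
top 0.03 edge at -60.0 126 127
bystander diff 5.177222222222222
lid diff vs shut 10.450571718048922
```

```bash
python3 -c "
from cell import *
print(hand_in())"
```

```text
the job is handed in; nothing more can be done
None
```

I shut the clamp lid, took the feeler by its grip and slid the leaf into the mouth. I handed the job in at about 11 s of the 48 s, still holding the feeler; no verdict came back.

**Lid:** I pressed until it hit a hard stop at about 32 N. The picture after that shows the lid flat and the tab down. After insertion, the front edge in the side view was within about 1 mm of its shut position at the three places where it could be read.

**Feeler:** The last readings put the leaf tip at x ≈ +10 mm and y ≈ +1 mm in the clamp's frame. I aimed its direction to within a degree or two. The foot is about 20 mm above the worktop, and the grip is steady at 11.6 mm opening with 50 N set. The drag was about 4.9 N. The net upward reaction was about 1.4 N, so both pad and lid should be pressing; I could not measure those two forces separately.

**Checks that disagreed or fell short:**
- **Fingertips:** they sat about level with the reported tool point, not 25 mm ahead of it. I went by the pictures and contact instead.
- **Scribed line:** it was hidden under the lid's front edge in the side view, so I worked out its position from an earlier sighting and the tool position. The picture limit kept me from viewing the final state.
- **Front edge in the top view:** shadows made it unreadable there, and also at two of the five places in the side view.
- **Image comparisons:** the before-and-after differences for the lid and for the bystanders were not zero. I put that down to shadows and noise. I saw no contact with any jar.

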